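Set up the pour-over coffee stand and switch on its warmer

TASK

Set up the pour-over coffee stand: lift the carafe into the ring of the round warmer, then seat the white dripper in the carafe's tapered mouth, then nest the steel filter cone in the dripper. Lower each one gently without dropping or tipping it, so that it sits upright, fully home and let go of before you fetch the next. Last, flip the wall switch all the way down to turn the warmer on, leaving the other things on the bench where they are.

Things in the scene. Friction and masses are not known exactly. Their poses are not given: they have to be found in the camera images.
- warmer: Round black hot plate fixed to the bench, 140 mm across, 20 mm high, with a raised ring on top (7 mm higher; flared inside, 97 mm wide at the bottom, 107 mm at the top). Origin: centre of its underside.
- warmer_seat (a point): Centre of the warmer's top face inside the ring, where the carafe's underside comes to stand (20 mm above the bench).
- carafe: Round carafe, 0.3 to 0.55 kg, 115 mm high: dark steel body 88 mm across up to 50 mm height, narrowing to a straight neck 62 mm across from 74 mm to the rim, with a wooden collar round its top 35 mm (grip there, at about 93 mm height). Upright. Origin: centre of its underside, z up.
- carafe_mouth (a point): Centre of the carafe's rim, 115 mm above its underside. The mouth is a funnel, 54 mm wide at the rim, 36 mm at 30 mm depth.
- dripper: White ceramic dripper, 0.15 to 0.3 kg, 80 mm high, upright on its tapered spout (34 mm across at the bottom, 52 mm at 30 mm height); there a flat shoulder, then a straight round wall 66 mm across up to the rim (grip at about 62 mm height). Home in the carafe's funnel, with 1 mm play, its shoulder rests on the carafe's rim. Origin: centre of its underside, z up.
- dripper_shoulder (a point): Centre of the plane of the dripper's shoulder, 30 mm above its underside; coincides with point carafe_mouth when home.
- dripper_rim (a point): Centre of the dripper's rim, 80 mm above its underside. The inside is a funnel, 56 mm wide at the rim, 36 mm at 44 mm depth.
- filter: Steel filter cone, 0.07 to 0.13 kg, upright: 34 mm across at the bottom, 54 mm at 44 mm height, then a flange 64 mm across, 3 mm thick; above it, on two end posts, a black handle bar 60 mm long (body x), 10 mm wide (body y), 69 to 87 mm above the underside. Home, with 1 mm play, its flange rests on the dripper's rim. Origin: centre of its underside, z up.
- filter_flange (a point): Centre of the underside of the filter's flange, 44 mm above the filter's underside; coincides with point dripper_rim when home.
- filter_bar (a point): Middle of the filter's handle bar, 78 mm above the filter's underside: pinch the bar here across its 10 mm width (the body's y).
- wall: Short tiled wall standing on the bench at the robot's left, 220 mm wide (along its y), 50 mm thick, 252 mm high, fixed. Origin: centre of its foot; its -x axis points out of the face that carries the switch. The switch's pivot lies 160 mm above the bench, 49 mm out from the origin along -x.
- switch (a joint): Grey toggle lever of the wall switch, 70 mm long with a ball knob 26 mm across. 0 = points up and outward (29 degrees above level, off), 1.0 rad = points 29 degrees below level (on). Light friction (1 N at the knob); it stays where it is left and stops at both ends.
- switch_tip (a point): Centre of the switch lever's ball knob (moves with the lever; pushed down, it ends about 126 mm above the bench).
- mug: White mug, 72 mm across, 85 mm high, with a handle reaching to about 72 mm from its centre along its y. Not needed; stands among the task's things. Origin: centre of its underside.
- tier: Stack of three round plastic containers, 110 mm across, 169 mm high. Not needed. Origin: centre of its underside.
- spoon: Green spoon, 240 mm long, lying on the chopping board. Not needed.
- board: Wooden chopping board 140 x 300 x 18 mm, lying flat. Not needed. Origin: centre of its underside.
- jar: Amber glass jar, 84 mm across, 120 mm high. Not needed. Origin: centre of its underside.
- tumbler: Steel tumbler, 68 mm across at the rim, 90 mm high. Not needed. Origin: centre of its underside.
There are look-alikes about, which are no part of the job. Leave any blue or purple look-alike of the filter alone. What is shaped like the dripper but red is not meant.

How it is judged:
By the outcome, as a careful person would: the job done as asked, in the order asked, and still so for the second after the job is handed in, with the robot touching nothing.
It also fails if it takes over 72 s, if anything falls off the work surface, if the arm or the gripper's body presses on something with over 40 N, if the wrist force passes 120 N, or if a joint passes its speed limit or range.

ROBOT

A 6-joint arm with a two-finger parallel gripper is mounted at the origin on the work surface. World frame = base frame: x ahead of the robot, y to its left, z up, the work surface at z = 0. Lengths are in m, angles in rad, forces in N, time in s.
With the tool pointing down it reaches from about 0.4 to 0.925 m from the base axis. Payload 12.5 kg.
Tool frame: the origin (TCP) lies on the centre line of the jaws, within the pads' length; the fingertips stand 17 mm ahead of it and the grasp point (between the pads) lies 2 mm behind it; z points along the fingers, y is the line along which they close (so a half turn about z gives the same grasp; the last joint's range is limited). The gripper opens to 95 mm and grips with 3 to 60 N. Pads are 20 mm wide; open, the fingers measure 119 mm over their backs; the gripper's body (75 mm by 180 mm) begins 59 mm behind the grasp point.
Start: joints at [-1.221, 0.491, 1.559, -0, 1.092, -0.106], TCP at [0.275, -0.561, 0.198] pointing down, gripper open.
Joint ranges: [-3.1, 3.1], [-0.84, 2.19], [0.05, 2.79], [-1.13, 4.28], [0.06, 2.93], [-2.69, 2.69]. Speed limits (rad/s): [2.22, 2.22, 2.79, 3.14, 3.14, 3.14].

INTERFACE

Orientations are given as a unit quaternion [x, y, z, w].
In Python, from station import observe, eyes, job gives the robot as it stands. The module is installed in compiled form; this text tells all that it offers.
- The arm moves only by the shell command python3 -m jog 'ROWS' [OPENING]. ROWS is JSON, a list of rows, each a list of 6 numbers: the shift along the world's x, y, z in cm, then the turn, a rotation vector about the world's x, y, z in degrees. In form: [[x, y, z, ax, ay, az], ...]. A call has 1 to 20 rows; each row shifts and turns the commanded pose from where the row before left it; what a row does not reach is not made up. A row lasts 1/10 s, in which the tool goes at most 50 mm and 8.59 degrees, less where a joint would pass 70% of its speed; a pose out of reach is approached as far as the arm can. A call is refused whole if a number of a shift passes 5 or a number of a turn 8.59, either way. A call with a gripper value outside its range is refused whole. OPENING is the opening, from 0 (shut) to 1 (fully open), set as the call begins (- or left out, the last holds). The fingers move at their own pace and stop on an object; the grip force is fixed at half the most. Time passes only in rows, so rows that do not move let the fingers close. It gives the time, the measured TCP pose, the force, the opening and the grip force at its end, in the units of the state.
- observe(): the state, without advancing time (a new reading comes with each control period).
- eyes.snapshot(name): name is "side" or "top"; returns (picture, depth): 420x560x3 uint8, blue, green, red; 420x560 float32, m along the optical axis (not along the pixel's ray), 0 where there is no reading.
- eyes.camera_info(name): a dict with "fx", "fy", "cx", "cy" (pixels), "camera_from_world" (4x4, takes a point from world to camera coordinates). Camera axes: x right, y up, looking along -z (the intrinsics and any distortion apply to the point x, -y, -z); pixel columns grow to the right and rows downward; lengths in m; the calibration is good to about 2 mm. A picture is of the moment at which its call begins. camera_info takes no time and is no camera call.
- job.close_job(): hands the job in; it is judged then, once.
The state is a dict: "t": time; "joint_positions": joint angles; "joint_velocities": joint speeds; "effort": joint torques, N m; "tcp_pos": TCP position; "tcp_rot": TCP orientation; "force": force on the tool from outside, world axes, zero at the start; "moment": the same for the moment, N m; "opening": finger opening in m; "gripper_force": force on a finger pad.
Only numpy, scipy, OpenCV 4.12 (cv2) and the standard library are available. Lean on these libraries where they do the work, as an engineer would, in place of code of your own. Each camera call takes 0.05 s, during which the arm holds its last target. There are 200 camera calls.

## Working session

There is one attempt and no reset: what is moved stays moved. The work goes in short steps, Python scripts to look and compute and a shell command to move; the robot and the scene stay as the last step left them, time stands still between calls to the robot, and variables do not carry over. Pictures are saved under pics/ and viewed, at most 10 in all, crops included, and the job is handed in when it is done.

```bash
mkdir -p pics; cat > h.py <<'E'
import numpy as np,cv2
from station import observe,eyes,job
def snap(n):
    p,d=eyes.snapshot(n); return p,d,eyes.camera_info(n)
def cloud(d,c):
    h,w=d.shape; v,u=np.mgrid[0:h,0:w]
    P=np.stack([(u-c['cx'])/c['fx']*d,-(v-c['cy'])/c['fy']*d,-d,np.ones_like(d)],-1)
    W=P@np.linalg.inv(np.array(c['camera_from_world'])).T
    W=W[...,:3]; W[d==0]=np.nan; return W
E
python3 - <<'E'
from h import *
for n in('side','top'):
    p,d,c=snap(n); np.savez('%s0.npz'%n,p=p,d=d); cv2.imwrite('pics/%s0.png'%n,p); print(c)
print(observe())
E
```

```text
{'fx': 430.3839442848715, 'fy': 430.3839442848715, 'cx': 281.2852558054465, 'cy': 210.1921792816371, 'camera_from_world': array([[-0.9748915 , -0.22192716, -0.01830032,  0.56363402],
       [ 0.10143239, -0.51572841,  0.85072656, -0.18582896],
       [-0.19823732,  0.82750984,  0.52528985, -1.24984854],
       [ 0.        ,  0.        ,  0.        ,  1.        ]])}
{'fx': 474.78598814098086, 'fy': 474.78598814098086, 'cx': 281.8757142408785, 'cy': 209.196323945256, 'camera_from_world': array([[-0.01443386, -0.99984699, -0.00988191,  0.01741438],
       [ 0.99192104, -0.01556375,  0.12589849, -0.59293287],
       [-0.12603303, -0.00798488,  0.99199391, -1.26030055],
       [ 0.        ,  0.        ,  0.        ,  1.        ]])}
{'t': 0.1, 'joint_positions': array([-1.22060481e+00,  4.91512012e-01,  1.55938372e+00,  2.24584317e-05,
        1.09168534e+00, -1.05607041e-01]), 'joint_velocities': array([-0.0008765 , -0.00210719, -0.00026292,  0.00120288, -0.00060816,
        0.00147065]), 'effort': array([ 1.84133605e-03, -6.13623047e+01, -2.58606774e+01,  6.93500089e-02,
        4.69872518e-02, -5.67614836e-05]), 'tcp_pos': array([ 0.27505663, -0.56097168,  0.19771393]), 'tcp_rot': array([ 9.74144215e-01,  2.25926544e-01, -5.03998981e-05, -4.91736663e-04]), 'force': array([ 0.65231256,  0.62837724, -0.01689679]), 'moment': array([-0.0489325 , -0.02993214,  0.00310298]), 'gripper_force': 0.0, 'opening': 0.09516804901320312}
```

View pics/side0.png

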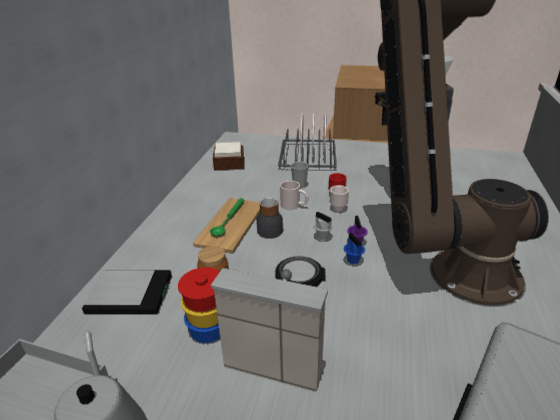

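View pics/top0.png

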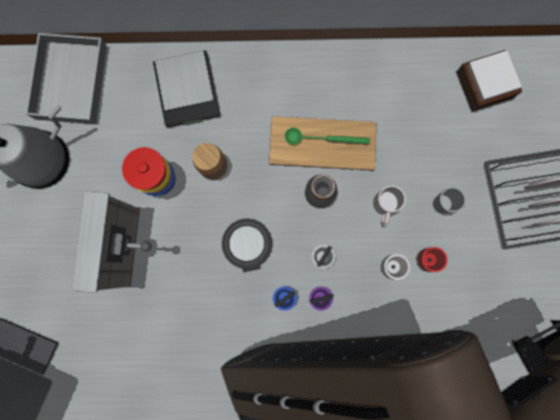

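The top view shows the warmer at (246,243), carafe (322,190), white dripper (397,267), steel filter (323,256) and switch knob (147,246). The blue and purple filters are at (285,298) and (320,298), the red dripper at (433,259), and the mug at (390,200).

```bash
python3 - <<'E'
from h import *
z=np.load('top0.npz'); c=eyes.camera_info('top'); W=cloud(z['d'],c); p=z['p']
def at(n,u,v,r,z0,z1):
    Q=W[v-r:v+r+1,u-r:u+r+1].reshape(-1,3); Q=Q[(Q[:,2]>z0)&(Q[:,2]<z1)]
    if len(Q)<5: print(n,'few',len(Q));return
    (x,y),R=cv2.minEnclosingCircle(Q[:,:2].astype(np.float32))
    print(n,len(Q),'circ',np.round([x,y,R],4),'mean',Q.mean(0).round(4),'zr',np.percentile(Q[:,2],[5,50,95]).round(4))
    return Q
at('warmer ring',246,243,34,.0225,.032)
at('warmer face',246,243,18,.015,.0225)
at('carafe rim',322,190,22,.108,.122)
at('dripper rim',397,267,18,.074,.086)
at('red rim',433,259,18,.074,.086)
at('filter fl',323,256,18,.038,.052)
Q=at('filter bar',323,256,18,.08,.095)
q=Q[:,:2]-Q[:,:2].mean(0); s=np.linalg.svd(q)[2][0]; print('bar dir',np.degrees(np.arctan2(s[1],s[0])),np.ptp(q@s))
at('knob',147,246,9,.17,.24); 
at('mug',390,200,24,.078,.092); at('purple',320,298,20,.08,.095); at('blue',285,298,20,.08,.095)
at('wall',95,243,50,.245,.26); at('tier',148,170,30,.155,.18); at('jar',210,160,25,.11,.13)
# side check
z=np.load('side0.npz'); W=cloud(z['d'],eyes.camera_info('side'))
for n,X,z0,z1 in(('carafe',(269,205),.108,.122),('dripper',(339,192),.074,.086),('filterbar',(323,218),.07,.095),('filterfl',(323,230),.038,.052)): at('S '+n,*X,20,z0,z1)
crop=cv2.resize(p[225:320,260:450],None,fx=4,fy=4,interpolation=cv2.INTER_CUBIC); cv2.imwrite('pics/c1.png',crop)
E
```

```text
warmer ring 670 circ [0.5029 0.108  0.0693] mean [0.5032 0.1075 0.025 ] zr [0.0227 0.0244 0.0292]
warmer face 888 circ [0.5022 0.1089 0.0694] mean [0.5034 0.1093 0.0197] zr [0.0163 0.0198 0.0222]
carafe rim 167 circ [ 0.6417 -0.0986  0.0315] mean [ 0.6429 -0.0988  0.1139] zr [0.1089 0.1141 0.1183]
dripper rim 187 circ [ 0.4329 -0.2871  0.0335] mean [ 0.433  -0.288   0.0793] zr [0.0748 0.0795 0.0834]
red rim 207 circ [ 0.45   -0.385   0.0335] mean [ 0.4502 -0.3866  0.0793] zr [0.0751 0.0795 0.0833]
filter fl 194 circ [ 0.4629 -0.0991  0.0321] mean [ 0.4624 -0.0994  0.0457] zr [0.0391 0.0462 0.0503]
filter bar 90 circ [ 0.4628 -0.0983  0.0296] mean [ 0.4624 -0.0985  0.0867] zr [0.0817 0.0869 0.0909]
bar dir 147.438343097145 0.05893333232110243
knob 107 circ [0.4908 0.3381 0.0166] mean [0.4895 0.3341 0.1992] zr [0.1894 0.1999 0.2067]
mug 150 circ [ 0.6087 -0.2805  0.0371] mean [ 0.6098 -0.2807  0.0845] zr [0.0789 0.0846 0.0889]
purple 94 circ [ 0.3546 -0.0887  0.0297] mean [ 0.3525 -0.0895  0.0866] zr [0.0832 0.0865 0.0906]
blue 92 circ [0.3518 0.006  0.0293] mean [0.3536 0.0073 0.0865] zr [0.0828 0.086  0.091 ]
wall 2513 circ [0.5001 0.4455 0.1161] mean [0.4979 0.4431 0.252 ] zr [0.2485 0.252  0.2554]
tier 1131 circ [0.6678 0.3665 0.0766] mean [0.6876 0.3562 0.1585] zr [0.1554 0.1575 0.168 ]
jar 617 circ [0.7246 0.2042 0.0369] mean [0.7237 0.2039 0.1201] zr [0.1154 0.1203 0.1241]
S carafe 93 circ [ 0.6397 -0.0977  0.0343] mean [ 0.6398 -0.0954  0.1121] zr [0.1082 0.1123 0.1155]
S dripper 157 circ [ 0.4655 -0.2681  0.1524] mean [ 0.4389 -0.3274  0.0776] zr [0.0746 0.0778 0.081 ]
S filterbar 93 circ [ 0.4611 -0.0916  0.0316] mean [ 0.46   -0.0945  0.0807] zr [0.0713 0.0818 0.0873]
S filterfl 100 circ [ 0.4601 -0.0985  0.0351] mean [ 0.4641 -0.096   0.0447] zr [0.0385 0.0451 0.0503]
```

View pics/c1.png

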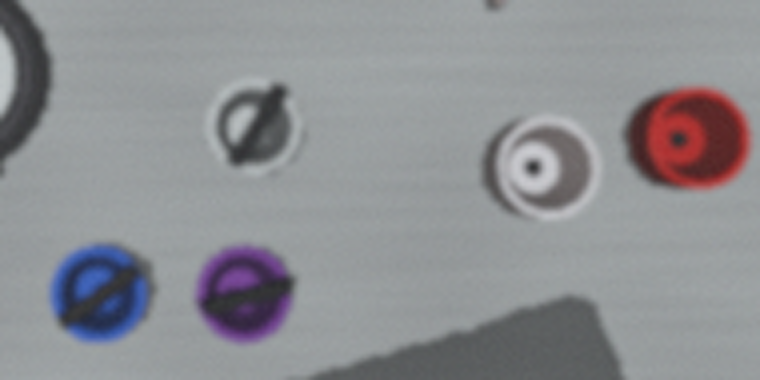

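The crop confirms the layout: the steel filter's bar runs up-right, along +x/-y, and the white dripper is left of the red one. The measured heights and radii match the given sizes. I'm moving above the carafe.

```bash
python3 -m jog '[[1,1.3,0,0,0,0],[2,2.5,0,0,0,0],[2,2.5,0,0,0,0],[2,2.5,0,0,0,0],[2,2.5,0,0,0,0],[2,2.5,0,0,0,0],[2,2.5,0,0,0,0],[2,2.5,0,0,0,0],[2,2.5,0,0,0,0],[2,2.5,0,0,0,0],[2,2.5,0,0,0,0],[2,2.5,0,0,0,0],[2,2.5,0,0,0,0],[2,2.5,0,0,0,0],[2,2.5,0,0,0,0],[2,2.5,0,0,0,0],[2,2.5,0,0,0,0],[2,2.5,0,0,0,0],[1.7,2.4,0,0,0,0],[0,0,0,0,0,0]]' 1
```

```text
t: 2.1
tcp_pos: [0.6431, -0.0954, 0.1978]
tcp_rot: [0.974, 0.228, -0.0, -0.0]
force: [-1.1, 0.0, -0.3]
opening: 0.0951
gripper_force: 0.0
```

```bash
python3 -m jog '[[0,0,-1,0,0,0],[0,0,-2,0,0,0],[0,0,-2,0,0,0],[0,0,-1,0,0,0],[0,0,0,0,0,0],[0,0,0,0,0,0]]'; python3 - <<'E'
from h import *
o=observe();print(o['tcp_pos'],o['joint_velocities'].round(3))
p,d,c=snap('side'); W=cloud(d,c)
cv2.imwrite('pics/s1.png',cv2.resize(p[130:270,180:380],None,fx=4,fy=4,interpolation=cv2.INTER_CUBIC))
E
```

```text
t: 2.7
tcp_pos: [0.6421, -0.0996, 0.1386]
tcp_rot: [0.974, 0.226, 0.0, 0.0]
force: [-0.4, 1.0, 0.0]
opening: 0.0952
gripper_force: 0.0
[ 0.6420953  -0.09960064  0.13864867] [ 0.005 -0.011 -0.012  0.     0.001 -0.001]
```

View pics/s1.png

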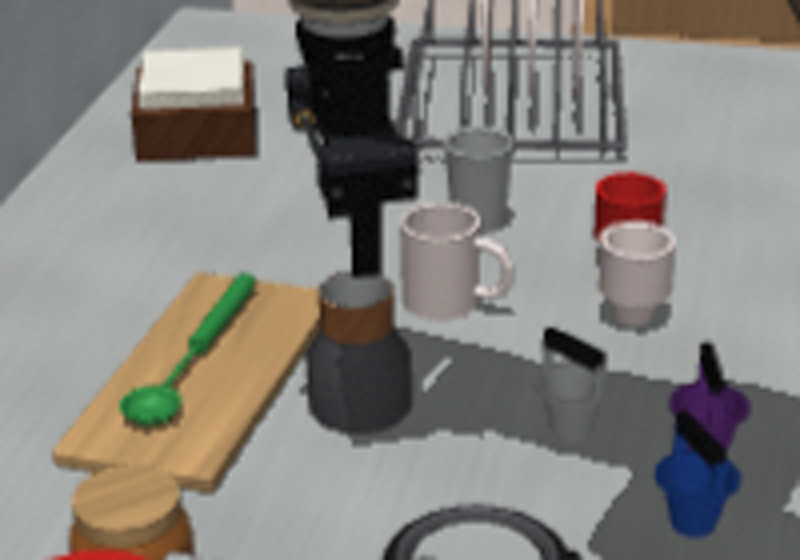

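The crop shows the gripper above the carafe: the near finger is at (367,240) and the carafe rim centre at (357,290), which fits the tool's yaw. I'm descending and gripping.

```bash
python3 -m jog '[[0,0,-1,0,0,0],[0,0,-1.5,0,0,0],[0,0,-1.5,0,0,0],[0,0,-0.8,0,0,0],[0,0,0,0,0,0],[0,0,0,0,0,0]]'; python3 -m jog '[[0,0,0,0,0,0],[0,0,0,0,0,0],[0,0,0,0,0,0],[0,0,0,0,0,0],[0,0,0,0,0,0],[0,0,0,0,0,0],[0,0,0,0,0,0],[0,0,0,0,0,0]]' 0
```

```text
t: 3.35
tcp_pos: [0.6423, -0.0992, 0.0904]
tcp_rot: [0.974, 0.226, 0.0, 0.0]
force: [0.4, -0.4, -0.5]
opening: 0.0954
gripper_force: 0.0
t: 4.15
tcp_pos: [0.6421, -0.0991, 0.0904]
tcp_rot: [0.974, 0.226, 0.0, 0.0]
force: [-2.4, 1.7, 2.9]
opening: 0.0602
gripper_force: 30.0
```

```bash
python3 -m jog '[[0,0,0.7,0,0,0],[0,0,1.3,0,0,0],[0,0,2,0,0,0],[0,0,2,0,0,0],[-0.5,0.8,0,0,0,0],[-1.2,1.8,0,0,0,0],[-1.6,2.4,0,0,0,0],[-1.6,2.4,0,0,0,0],[-1.6,2.4,0,0,0,0],[-1.6,2.4,0,0,0,0],[-1.6,2.4,0,0,0,0],[-1.6,2.4,0,0,0,0],[-1.4,2,0,0,0,0],[-0.8,1.2,0,0,0,0],[-0.4,0.5,0,0,0,0],[0,0,0,0,0,0],[0,0,0,0,0,0]]'; python3 - <<'E'
from h import *
for n in('top','side'):
    p,d,c=snap(n); np.savez(n+'2.npz',p=p,d=d); W=cloud(d,c)
    m=(abs(W[...,2]-.0235)<.009)&(np.hypot(W[...,0]-.503,W[...,1]-.108)<.085)
    print(n,m.sum())
    cc=(abs(W[...,0]-.503)<.06)&(abs(W[...,1]-.108)<.06)&(W[...,2]>.07)&(W[...,2]<.115)
    Q=W[cc]; print(Q.mean(0),Q.min(0),Q.max(0))
cv2.imwrite('pics/s2.png',cv2.resize(p[150:330,200:400],None,fx=3,fy=3,interpolation=cv2.INTER_CUBIC))
E
```

```text
t: 5.85
tcp_pos: [0.5036, 0.1073, 0.1502]
tcp_rot: [0.974, 0.226, 0.0, 0.0]
force: [0.7, -0.2, -5.6]
opening: 0.0603
gripper_force: 30.0
top 157<stdin>:7: RuntimeWarning: Mean of empty slice.
  ret = um.true_divide(
Traceback (most recent call last):
ValueError: zero-size array to reduction operation minimum which has no identity
```

```bash
python3 -m jog '[[0,0,-1,0,0,0],[0,0,-1,0,0,0],[0,0,-0.7,0,0,0],[0,0,-0.4,0,0,0],[0,0,-0.3,0,0,0],[0,0,0,0,0,0]]';  python3 -m jog '[[0,0,-0.2,0,0,0],[0,0,-0.2,0,0,0],[0,0,0,0,0,0],[0,0,0,0,0,0]]'
```

```text
t: 6.5
tcp_pos: [0.503, 0.1078, 0.1159]
tcp_rot: [0.974, 0.226, -0.0, 0.0]
force: [-0.0, 0.1, -5.6]
opening: 0.0601
gripper_force: 30.0
t: 6.9
tcp_pos: [0.5032, 0.1078, 0.1123]
tcp_rot: [0.974, 0.226, 0.0, 0.0]
force: [0.3, -0.4, -5.2]
opening: 0.0604
gripper_force: 30.0
```

```bash
python3 -m jog '[[0,0,-0.1,0,0,0],[0,0,-0.1,0,0,0],[0,0,0,0,0,0]]';  python3 -m jog '[[0,0,-0.1,0,0,0],[0,0,0,0,0,0],[0,0,0,0,0,0]]'
```

```text
t: 7.2
tcp_pos: [0.5032, 0.1078, 0.1104]
tcp_rot: [0.974, 0.226, 0.0, 0.0]
force: [-1.9, 0.2, -3.8]
opening: 0.06
gripper_force: 30.0
t: 7.5
tcp_pos: [0.5034, 0.108, 0.1103]
tcp_rot: [0.974, 0.226, 0.001, 0.0]
force: [-2.9, 1.7, 8.4]
opening: 0.0604
gripper_force: 30.0
```

```bash
python3 -m jog '[[0,0,0.05,0,0,0],[0,0,0,0,0,0],[0,0,0,0,0,0],[0,0,0,0,0,0],[0,0,0,0,0,0],[0,0,0,0,0,0],[0,0,1,0,0,0],[0,0,2,0,0,0],[0,0,3,0,0,0],[0,0,3,0,0,0],[0,0,0,0,0,0]]' 1; python3 -m jog '[[-0.3,-1.5,0,0,0,8],[-0.5,-2.5,0,0,0,8],[-0.5,-3,0,0,0,8],[-0.5,-3,0,0,0,8],[-0.5,-3,0,0,0,8],[-0.5,-3,0,0,0,8],[-0.6,-3,0,0,0,8],[-0.6,-3,0,0,0,8],[-0.6,-3,0,0,0,0],[-0.6,-3,0,0,0,0],[-0.6,-3,0,0,0,0],[-0.6,-3,0,0,0,0],[-0.4,-2.5,0,0,0,0],[-0.2,-2,0,0,0,0],[0,-1,0,0,0,0],[0,0,0,0,0,0],[0,0,0,0,0,0]]'
python3 - <<'E'
from h import *
o=observe();print(o['joint_positions'].round(2))
p,d,c=snap('top'); W=cloud(d,c); np.savez('top3.npz',p=p,d=d)
m=(abs(W[...,2]-.135)<.006)&(np.hypot(W[...,0]-.503,W[...,1]-.108)<.05); Q=W[m]
print(len(Q),cv2.minEnclosingCircle(Q[:,:2].astype(np.float32)),Q[:,2].mean())
A=np.c_[Q[:,:2]-Q[:,:2].mean(0),np.ones(len(Q))]; print('slope',np.linalg.lstsq(A,Q[:,2],rcond=None)[0])
p,d,c=snap('side')
cv2.imwrite('pics/s3.png',cv2.resize(p[130:330,180:400],None,fx=3,fy=3,interpolation=cv2.INTER_CUBIC))
E
```

```text
t: 8.6
tcp_pos: [0.5047, 0.108, 0.2039]
tcp_rot: [0.974, 0.226, 0.003, 0.001]
force: [0.1, 0.2, -0.1]
opening: 0.0955
gripper_force: 0.0
t: 10.3
tcp_pos: [0.4331, -0.2865, 0.1996]
tcp_rot: [0.706, 0.708, 0.0, -0.0]
force: [-0.4, 0.1, -0.5]
opening: 0.0952
gripper_force: 0.0
[-0.71  0.34  1.81  0.    0.99 -0.71]
163 ((0.5034040808677673, 0.10882009565830231), 0.031031997874379158) 0.13414368771249308
slope [-0.00549313 -0.00969531  0.13414369]
```

View pics/s3.png

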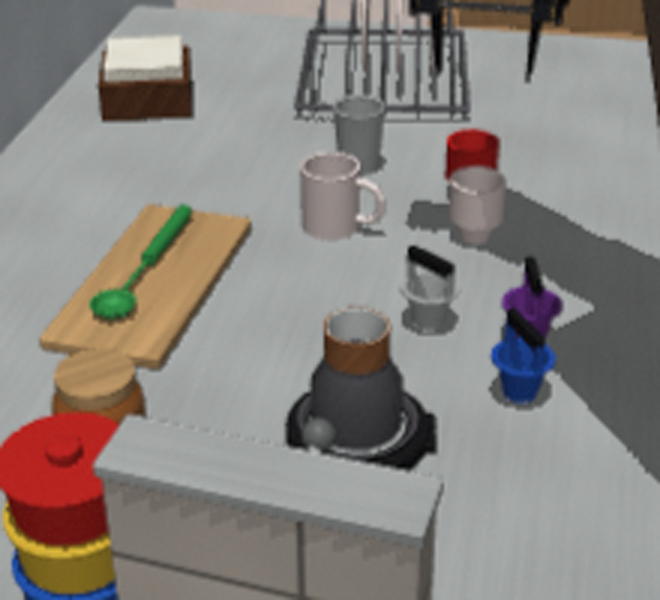

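The side crop shows the carafe upright in the warmer ring at (360,390). The rim circle is at (0.503, 0.109, 0.134) and level. Next is the dripper.

```bash
python3 -m jog '[[0,0,-1.5,0,0,0],[0,0,-3,0,0,0],[0,0,-3,0,0,0],[0,0,-3,0,0,0],[0,0,-2,0,0,0],[0,0,-1,0,0,0],[0,0,-0.5,0,0,0],[0,0,0,0,0,0],[0,0,0,0,0,0]]'; python3 -m jog '[[0,0,0,0,0,0],[0,0,0,0,0,0],[0,0,0,0,0,0],[0,0,0,0,0,0],[0,0,0,0,0,0],[0,0,0,0,0,0],[0,0,0,0,0,0]]' 0
```

```text
t: 11.3
tcp_pos: [0.4335, -0.2873, 0.0606]
tcp_rot: [0.706, 0.708, 0.0, 0.001]
force: [-0.6, -0.5, 0.4]
opening: 0.0949
gripper_force: 0.0
t: 12.0
tcp_pos: [0.4331, -0.2873, 0.0599]
tcp_rot: [0.706, 0.708, 0.0, 0.0]
force: [-0.5, 0.3, 3.5]
opening: 0.065
gripper_force: 30.0
```

```bash
python3 -m jog '[[0,0,0.7,0,0,0],[0,0,1.5,0,0,0],[0,0,2.5,0,0,0],[0,0,3,0,0,0],[0,0,3,0,0,0],[0,0,3,0,0,0],[0,0,2,0,0,0],[0,0,0.8,0,0,0],[0,0,0,0,0,0]]'; python3 -m jog '[[0.2,1,0,0,0,0],[0.4,2,0,0,0,0],[0.5,3,0,0,0,0],[0.5,3,0,0,0,0],[0.5,3,0,0,0,0],[0.5,3,0,0,0,0],[0.6,3,0,0,0,0],[0.6,3,0,0,0,0],[0.6,3,0,0,0,0],[0.6,3,0,0,0,0],[0.6,3,0,0,0,0],[0.5,3,0,0,0,0],[0.4,2.6,0,0,0,0],[0.3,2,0,0,0,0],[0.2,1.2,0,0,0,0],[0,0.8,0,0,0,0],[0,0,0,0,0,0],[0,0,0,0,0,0]]'
python3 - <<'E'
from h import *
p,d,c=snap('side'); W=cloud(d,c)
def g(z0,z1,r=.045):
    Q=W[(W[...,2]>z0)&(W[...,2]<z1)&(np.hypot(W[...,0]-.503,W[...,1]-.108)<r)]
    # circle fit
    A=np.c_[2*Q[:,:2],np.ones(len(Q))]; s=np.linalg.lstsq(A,(Q[:,:2]**2).sum(1),rcond=None)[0]
    print(len(Q),s[:2],np.sqrt(s[2]+s[0]**2+s[1]**2))
g(.085,.13); g(.20,.225)
cv2.imwrite('pics/s4.png',cv2.resize(p[150:300,240:360],None,fx=4,fy=4,interpolation=cv2.INTER_CUBIC))
E
```

```text
t: 12.9
tcp_pos: [0.4332, -0.2873, 0.2254]
tcp_rot: [0.706, 0.708, 0.0, 0.001]
force: [0.2, -0.7, -2.4]
opening: 0.0649
gripper_force: 30.0
t: 14.7
tcp_pos: [0.5029, 0.1084, 0.2245]
tcp_rot: [0.706, 0.708, -0.0, -0.0]
force: [-0.3, -0.3, -2.0]
opening: 0.0651
gripper_force: 30.0
472 [0.50052898 0.11476974] 0.02762367842885181
240 [0.50009051 0.11404253] 0.028598312779921965
```

View pics/s4.png

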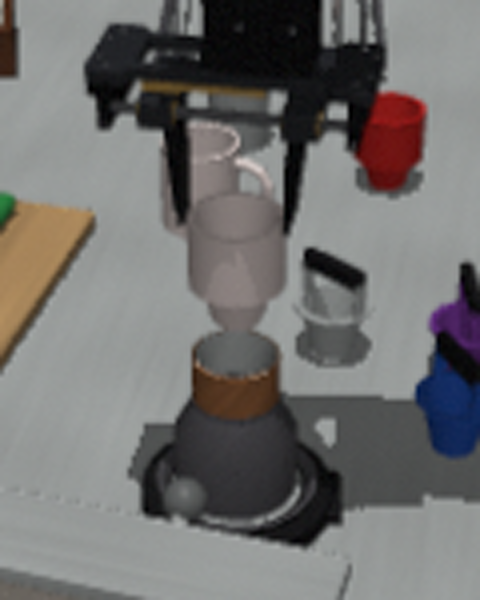

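The dripper is held upright over the mouth, with its spout at (237,320) and the mouth centre at (236,355). The fits agree within 1 mm. I'm lowering it.

```bash
python3 -m jog '[[0,0,-1,0,0,0],[0,0,-1.5,0,0,0],[0,0,-1,0,0,0],[0,0,-0.5,0,0,0],[0,0,-0.4,0,0,0],[0,0,-0.3,0,0,0],[0,0,0,0,0,0]]'; python3 -m jog '[[0,0,-0.3,0,0,0],[0,0,-0.2,0,0,0],[0,0,-0.2,0,0,0],[0,0,-0.2,0,0,0],[0,0,0,0,0,0]]'
```

```text
t: 15.45
tcp_pos: [0.5031, 0.1088, 0.1776]
tcp_rot: [0.706, 0.708, -0.0, 0.0]
force: [-0.2, -0.0, -1.4]
opening: 0.0651
gripper_force: 30.0
t: 15.95
tcp_pos: [0.503, 0.1088, 0.1685]
tcp_rot: [0.706, 0.708, -0.0, -0.0]
force: [-0.1, -0.4, -1.2]
opening: 0.0649
gripper_force: 30.0
```

```bash
python3 -m jog '[[0,0,-0.1,0,0,0],[0,0,-0.1,0,0,0],[0,0,0,0,0,0]]'
```

```text
t: 16.25
tcp_pos: [0.5031, 0.1088, 0.1666]
tcp_rot: [0.706, 0.708, -0.0, -0.0]
force: [0.4, 0.2, -2.2]
opening: 0.0651
gripper_force: 30.0
```

```bash
python3 -m jog '[[0,0,-0.1,0,0,0],[0,0,-0.05,0,0,0],[0,0,0,0,0,0]]';python3 -m jog '[[0,0,-0.05,0,0,0],[0,0,-0.05,0,0,0],[0,0,0,0,0,0]]'
```

```text
t: 16.55
tcp_pos: [0.5031, 0.1088, 0.1652]
tcp_rot: [0.706, 0.708, 0.0, 0.0]
force: [-0.2, 0.1, -1.1]
opening: 0.0651
gripper_force: 30.0
t: 16.85
tcp_pos: [0.5034, 0.1088, 0.1649]
tcp_rot: [0.706, 0.708, 0.0, 0.0]
force: [-2.0, 0.5, 5.9]
opening: 0.0652
gripper_force: 30.0
```

```bash
python3 -m jog '[[0,0,0.05,0,0,0],[0,0,0,0,0,0],[0,0,0,0,0,0],[0,0,0,0,0,0],[0,0,0,0,0,0],[0,0,0,0,0,0],[0,0,1,0,0,0],[0,0,2,0,0,0],[0,0,2,0,0,0],[0,0,1,0,0,0],[0,0,0,0,0,0]]' 1; python3 -m jog '[[-0.2,-1,0,0,0,7],[-0.4,-2,0,0,0,7.4],[-0.4,-2.5,0,0,0,7.4],[-0.4,-2.5,0,0,0,7.1],[-0.5,-2.5,0,0,0,7.1],[-0.5,-2.5,0,0,0,7.1],[-0.5,-2.5,0,0,0,7.1],[-0.5,-2.5,0,0,0,7.1],[-0.4,-1.7,0,0,0,0],[-0.2,-1,0,0,0,0],[0,0,0,0,0,0],[0,0,0,0,0,0]]'
python3 - <<'E'
from h import *
o=observe();print(o['joint_positions'].round(2),o['tcp_pos'])
p,d,c=snap('top'); W=cloud(d,c)
m=(abs(W[...,2]-.185)<.008)&(np.hypot(W[...,0]-.503,W[...,1]-.108)<.045); Q=W[m]
print(len(Q),cv2.minEnclosingCircle(Q[:,:2].astype(np.float32)),Q[:,2].mean())
A=np.c_[Q[:,:2]-Q[:,:2].mean(0),np.ones(len(Q))]; print('slope',np.linalg.lstsq(A,Q[:,2],rcond=None)[0])
p,d,c=snap('side'); W=cloud(d,c)
Q=W[(abs(W[...,2]-.08)<.013)&(np.hypot(W[...,0]-.463,W[...,1]+.0986)<.05)]; print('bar side',Q.mean(0))
cv2.imwrite('pics/s5.png',cv2.resize(p[130:290,240:380],None,fx=3.5,fy=3.5,interpolation=cv2.INTER_CUBIC))
E
```

```text
t: 17.95
tcp_pos: [0.5037, 0.1089, 0.2262]
tcp_rot: [0.706, 0.708, 0.001, 0.001]
force: [-0.3, -0.4, -1.0]
opening: 0.0952
gripper_force: 0.0
t: 19.15
tcp_pos: [0.4631, -0.0978, 0.2245]
tcp_rot: [0.281, 0.96, 0.0, -0.0]
force: [-0.2, -0.6, 0.2]
opening: 0.0954
gripper_force: 0.0
[-0.35  0.24  1.88  0.    1.02 -1.35] [ 0.46312119 -0.09780358  0.22448471]
232 ((0.5032943487167358, 0.10910075157880783), 0.03336341679096222) 0.18414132448990242
slope [-0.00059303 -0.00244334  0.18414132]
bar side [ 0.45993809 -0.09410416  0.08009203]
```

View pics/s5.png

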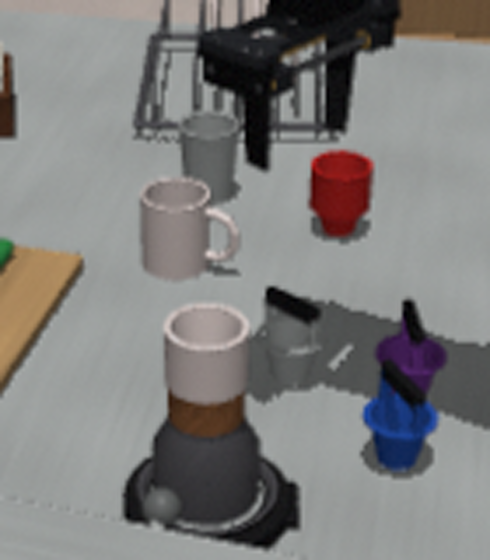

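The dripper sits level and home, with its rim at (205,330) in the crop and z about 0.184. The steel filter's bar is at (290,303), below the gripper. I'm descending and pinching the bar.

```bash
python3 -m jog '[[0,0,-1.5,0,0,0],[0,0,-3,0,0,0],[0,0,-3,0,0,0],[0,0,-3,0,0,0],[0,0,-2.5,0,0,0],[0,0,-1.3,0,0,0],[0,0,-0.5,0,0,0],[0,0,0,0,0,0],[0,0,0,0,0,0]]'; python3 -m jog '[[0,0,0,0,0,0],[0,0,0,0,0,0],[0,0,0,0,0,0],[0,0,0,0,0,0],[0,0,0,0,0,0],[0,0,0,0,0,0],[0,0,0,0,0,0],[0,0,0,0,0,0],[0,0,0,0,0,0],[0,0,0,0,0,0],[0,0,0,0,0,0],[0,0,0,0,0,0]]' 0
```

```text
t: 20.15
tcp_pos: [0.4636, -0.098, 0.0774]
tcp_rot: [0.28, 0.96, 0.0, 0.001]
force: [-0.3, 0.9, -0.9]
opening: 0.0951
gripper_force: 0.0
t: 21.35
tcp_pos: [0.4631, -0.0982, 0.0767]
tcp_rot: [0.281, 0.96, 0.0, 0.0]
force: [-0.4, -0.2, 0.5]
opening: 0.0043
gripper_force: 0.0
```

```bash
python3 - <<'E'
from h import *
o=observe();print(o['opening'],o['gripper_force'])
p,d,c=snap('side'); W=cloud(d,c)
a=cv2.resize(p[150:260,270:380],(600,600),interpolation=cv2.INTER_CUBIC)
cv2.imwrite('pics/s6.png',a)
E
```

```text
0.004343696223179211 0.0
```

View pics/s6.png

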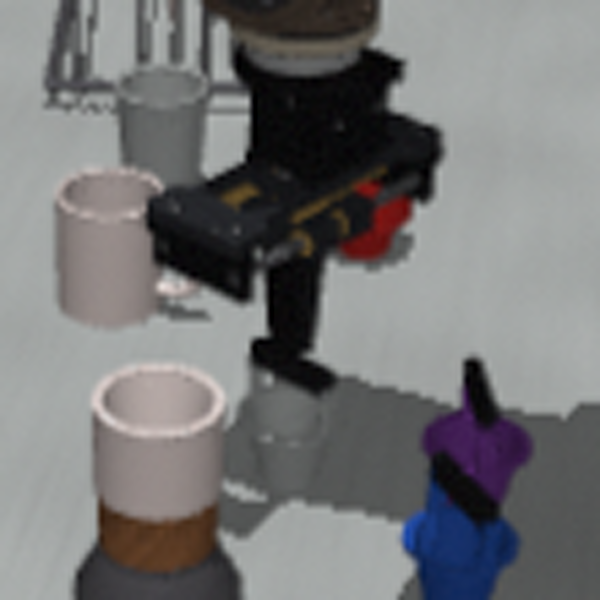

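```bash
python3 - <<'E'
from h import *
p,d,c=snap('side'); W=cloud(d,c)
z=np.load('side0.npz'); W0=cloud(z['d'],c)
for w in(W0,W):
  for z0,z1 in((.071,.09),(.035,.05),(.095,.125)):
    Q=w[(w[...,2]>z0)&(w[...,2]<z1)&(np.hypot(w[...,0]-.463,w[...,1]+.0986)<.06)]
    if len(Q): print((z0,z1),len(Q),Q.mean(0).round(4),Q.min(0).round(3),Q.max(0).round(3))
# project expected points
M=np.array(c['camera_from_world'])
def pj(X):
    q=M@np.r_[X,1]; u=c['cx']+c['fx']*q[0]/-q[2]; v=c['cy']-c['fy']*q[1]/-q[2]; return (np.array([u-270,v-150])*600/110).round()
o=observe(); t=o['tcp_pos']; print('tcp',pj(t),'tip',pj(t-[0,0,.017]),'bar',pj([.4627,-.0986,.078]),'flange',pj([.4627,-.0986,.044]),'bottom',pj([.4627,-.0986,0]))
E
```

```text
(0.071, 0.09) 90 [ 0.4601 -0.0946  0.0811] [ 0.434 -0.116  0.071] [ 0.486 -0.072  0.088]
(0.035, 0.05) 109 [ 0.4651 -0.0981  0.0431] [ 0.43  -0.132  0.035] [ 0.491 -0.065  0.05 ]
(0.071, 0.09) 88 [ 0.4599 -0.0937  0.0804] [ 0.434 -0.114  0.071] [ 0.487 -0.073  0.089]
(0.035, 0.05) 114 [ 0.4639 -0.0971  0.0431] [ 0.43  -0.13   0.035] [ 0.492 -0.063  0.049]
(0.095, 0.125) 67 [ 0.4607 -0.0896  0.1113] [ 0.447 -0.098  0.095] [ 0.475 -0.081  0.125]
tcp [287. 367.] tip [286. 391.] bar [287. 365.] flange [286. 413.] bottom [283. 474.]
```

```bash
python3 -m jog '[[0,0,0,0,0,0],[0,0,0,0,0,0],[0,0,0,0,0,0]]'
```

```text
t: 21.75
tcp_pos: [0.4632, -0.0982, 0.0768]
tcp_rot: [0.281, 0.96, 0.0, 0.0]
force: [-1.2, 0.1, 0.3]
opening: 0.0009
gripper_force: 0.0
```

```bash
python3 - <<'E'
from h import *
p,d,c=snap('side'); W=cloud(d,c)
s=np.array([.54,.84])
for u in(321,323,325):
  for v in range(204,230,2):
    w=W[v,u]; print(u,v,w.round(3),'acc',((w[:2]-[.4627,-.0986])@s).round(3),p[v,u])
E
```

```text
321 204 [ 0.469 -0.093  0.129] acc 0.008 [8 7 5]
321 206 [ 0.468 -0.091  0.123] acc 0.01 [9 9 7]
321 208 [ 0.468 -0.088  0.117] acc 0.012 [14 11 12]
321 210 [ 0.468 -0.092  0.108] acc 0.008 [11  8 11]
321 212 [ 0.468 -0.096  0.097] acc 0.005 [11  8  9]
321 214 [ 0.469 -0.103  0.086] acc 0.0 [15 15 15]
321 216 [ 0.468 -0.096  0.083] acc 0.005 [12 11 12]
321 218 [ 0.468 -0.102  0.071] acc 0.0 [20 16 17]
321 220 [ 0.472 -0.131  0.045] acc -0.022 [89 90 89]
321 222 [ 0.47  -0.12   0.044] acc -0.014 [108 109 107]
321 224 [ 0.47  -0.122  0.034] acc -0.016 [108 109 106]
321 226 [ 0.47  -0.12   0.028] acc -0.014 [108 109 107]
321 228 [ 0.469 -0.118  0.022] acc -0.012 [105 105 103]
323 204 [ 0.461 -0.08   0.138] acc 0.015 [10 12 13]
323 206 [ 0.461 -0.084  0.128] acc 0.011 [16 13 15]
323 208 [ 0.461 -0.087  0.119] acc 0.009 [12 13 13]
323 210 [ 0.461 -0.089  0.11 ] acc 0.007 [12 12 14]
323 212 [ 0.461 -0.087  0.104] acc 0.009 [6 7 4]
323 214 [ 0.461 -0.089  0.095] acc 0.007 [13 12 12]
323 216 [ 0.461 -0.094  0.085] acc 0.003 [16 13 13]
323 218 [ 0.461 -0.091  0.079] acc 0.005 [12 11 13]
323 2
[... 261 characters left out ...]
 109 106]
325 204 [ 0.455 -0.081  0.138] acc 0.011 [14 12 12]
325 206 [ 0.455 -0.088  0.126] acc 0.005 [11 12 11]
325 208 [ 0.455 -0.089  0.119] acc 0.004 [13 12 10]
325 210 [ 0.455 -0.087  0.112] acc 0.005 [12 10 12]
325 212 [ 0.454 -0.086  0.105] acc 0.006 [11 10 12]
325 214 [ 0.454 -0.084  0.099] acc 0.008 [24 24 22]
325 216 [ 0.455 -0.093  0.086] acc 0.001 [13 12 13]
325 218 [ 0.454 -0.085  0.084] acc 0.007 [12 11  9]
325 220 [ 0.454 -0.087  0.075] acc 0.005 [22 22 21]
325 222 [ 0.457 -0.121  0.045] acc -0.022 [103 104 103]
325 224 [ 0.457 -0.119  0.038] acc -0.02 [103 104 102]
325 226 [ 0.457 -0.12   0.03 ] acc -0.021 [103 104 102]
325 228 [ 0.456 -0.119  0.023] acc -0.021 [100 102 100]
```

The depth shows the closed fingers ending on top of the bar at about z 0.09, so the tips reach less far down than the pose reading implies. I'll raise the tool and measure where the tips really are.

```bash
python3 -m jog '[[0,0,1,0,0,0],[0,0,2,0,0,0],[0,0,2,0,0,0],[0,0,1,0,0,0],[0,0,0,0,0,0],[0,0,0,0,0,0]]'; python3 - <<'E'
from h import *
o=observe(); t=o['tcp_pos']; print(t)
p,d,c=snap('side'); W=cloud(d,c)
Q=W[(np.hypot(W[...,0]-t[0],W[...,1]-t[1])<.03)&(W[...,2]>.094)&(W[...,2]<.175)]
print(np.histogram(Q[:,2],bins=np.arange(.094,.176,.006)))
Q=W[(np.hypot(W[...,0]-t[0],W[...,1]-t[1])<.04)&(W[...,2]>.065)&(W[...,2]<.094)]; print('bar',Q.mean(0),Q.max(0))
cv2.imwrite('pics/s7.png',cv2.resize(p[150:260,270:380],(600,600),interpolation=cv2.INTER_CUBIC))
E
```

```text
t: 22.4
tcp_pos: [0.463, -0.0981, 0.1366]
tcp_rot: [0.281, 0.96, 0.0, 0.0]
force: [0.1, 0.6, 0.0]
opening: 0.0004
gripper_force: 0.0
[ 0.46296029 -0.09813658  0.13656773]
(array([ 0,  0,  0,  0,  0,  0,  0,  0,  0,  5, 14, 11, 15]), array([0.094, 0.1  , 0.106, 0.112, 0.118, 0.124, 0.13 , 0.136, 0.142,
       0.148, 0.154, 0.16 , 0.166, 0.172]))
bar [ 0.4595299  -0.09360503  0.07988266] [ 0.48688384 -0.07750057  0.08893404]
```

View pics/s7.png

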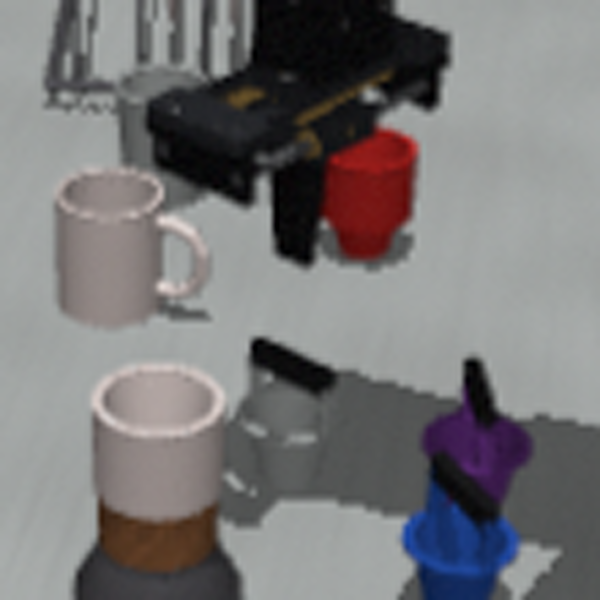

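The tips are at about z 0.150 while the TCP reads 0.137. They stand about 13 mm above the reading instead of 17 mm below it, so the tool is effectively about 31 mm short. The filter is still upright at (290,365). I'm regripping lower, referenced to the tips.

```bash
python3 -m jog '[[0,0,0,0,0,0],[0,0,0,0,0,0],[0,0,0,0,0,0],[0,0,0,0,0,0],[0,0,0,0,0,0],[0,0,0,0,0,0]]' 0.6;  python3 -m jog '[[0,0,-1,0,0,0],[0,0,-2,0,0,0],[0,0,-2,0,0,0],[0,0,-2,0,0,0],[0,0,-1.1,0,0,0],[0,0,-0.7,0,0,0],[0,0,0,0,0,0],[0,0,0,0,0,0]]'; python3 -m jog '[[0,0,0,0,0,0],[0,0,0,0,0,0],[0,0,0,0,0,0],[0,0,0,0,0,0],[0,0,0,0,0,0],[0,0,0,0,0,0],[0,0,0,0,0,0],[0,0,0,0,0,0],[0,0,0,0,0,0],[0,0,0,0,0,0]]' 0
```

```text
t: 23.05
tcp_pos: [0.4632, -0.0982, 0.1367]
tcp_rot: [0.281, 0.96, 0.0, 0.0]
force: [-0.3, -0.6, 0.1]
opening: 0.0434
gripper_force: 0.0
t: 23.85
tcp_pos: [0.4634, -0.0983, 0.0491]
tcp_rot: [0.281, 0.96, 0.0, 0.0]
force: [0.0, -0.1, 0.1]
opening: 0.057
gripper_force: 0.0
t: 24.85
tcp_pos: [0.4631, -0.0982, 0.0487]
tcp_rot: [0.281, 0.96, 0.0, -0.0]
force: [0.0, 0.3, -1.0]
opening: 0.0097
gripper_force: 30.0
```

```bash
python3 -m jog '[[0,0,0.7,0,0,0],[0,0,1.5,0,0,0],[0,0,2.5,0,0,0],[0,0,3,0,0,0],[0,0,3,0,0,0],[0,0,3,0,0,0],[0,0,2.5,0,0,0],[0,0,1.3,0,0,0],[0,0,0.5,0,0,0],[0,0,0,0,0,0]]'; python3 -m jog '[[0.1,0.7,0,0,0,0],[0.3,1.5,0,0,0,0],[0.4,2.2,0,0,0,0],[0.5,2.5,0,0,0,0],[0.5,2.5,0,0,0,0],[0.5,2.5,0,0,0,0],[0.5,2.5,0,0,0,0],[0.5,2.5,0,0,0,0],[0.4,2,0,0,0,0],[0.2,1.2,0,0,0,0],[0.1,0.6,0,0,0,0],[0,0,0,0,0,0],[0,0,0,0,0,0]]'
python3 - <<'E'
from h import *
o=observe();print(o['tcp_pos'])
p,d,c=snap('side'); np.savez('side5.npz',p=p,d=d); W=cloud(d,c)
r=np.hypot(W[...,0]-.503,W[...,1]-.108)<.05
for a,b in((.15,.175),(.203,.24),(.236,.25)):
    v,u=np.where(r&(W[...,2]>a)&(W[...,2]<b)); print((a,b),len(u),u.min(),u.max(),(u.min()+u.max())/2,v.min(),v.max())
cv2.imwrite('pics/s8.png',cv2.resize(p[120:280,230:340],(550,800),interpolation=cv2.INTER_CUBIC)[0:600])
M=np.array(c['camera_from_world'])
def pj(X):
    q=M@np.r_[X,1]; return c['cx']+c['fx']*q[0]/-q[2]
print('pred u dripper',pj([.5033,.1091,.16]),'filter',pj([.5033,.1091,.22]),pj([.5033,.1091,.244]))
E
```

```text
t: 25.85
tcp_pos: [0.4631, -0.0982, 0.2292]
tcp_rot: [0.281, 0.96, 0.0, 0.0]
force: [-0.4, -0.0, -1.9]
opening: 0.0098
gripper_force: 30.0
t: 27.15
tcp_pos: [0.5029, 0.1083, 0.2285]
tcp_rot: [0.281, 0.96, -0.0, -0.0]
force: [-0.0, -0.1, -1.2]
opening: 0.0098
gripper_force: 30.0
[0.50291343 0.10832253 0.22849124]
(0.15, 0.175) 114 285 301 293.0 231 240
(0.203, 0.24) 291 287 310 298.5 202 222
(0.236, 0.25) 46 290 308 299.0 199 211
pred u dripper 298.06816905249485 filter 298.1174653316306 298.13795301765333
```

View pics/s8.png

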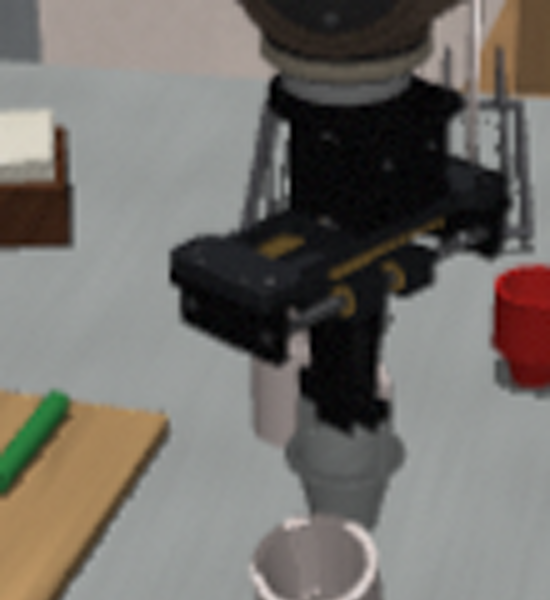

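The steel filter is in hand with its flange at (345,455), but the dripper rim centre is at (315,570), about 5 px off where it was. My carry height left the filter's bottom at z 0.18, lower than the rim. I'll measure what moved.

```bash
python3 - <<'E'
from h import *
z=np.load('side5.npz'); p,d=z['p'],z['d']; c=eyes.camera_info('side'); W=cloud(d,c)
r=np.hypot(W[...,0]-.505,W[...,1]-.108)<.07
def fit(Q,R):
    from scipy.optimize import least_squares
    s=least_squares(lambda q:np.hypot(Q[:,0]-q[0],Q[:,1]-q[1])-R,[.503,.108],loss='soft_l1',f_scale=.002); return s.x.round(4),np.abs(s.fun).mean().round(4)
sat=p.astype(int).max(2)-p.astype(int).min(2)
for n,a,b,R in(('body',.035,.065,.044),('neck',.1,.13,.031),('dr low',.14,.155,.033),('dr up',.16,.18,.033),('flange',.222,.232,.032)):
    m=r&(W[...,2]>a)&(W[...,2]<b); Q=W[m]
    # keep near (camera side) surface
    v,u=np.where(m); print(n,len(Q),fit(Q,R) if len(Q)>8 else '', 'u',u.min(),u.max(),'v',v.min(),v.max(),'ymax',Q[:,1].max().round(3))
v,u=np.where(r&(W[...,2]>.172)&(W[...,2]<.22)&(p.min(2)>110)); print('rim',u.min(),u.max(),v.min(),v.max(),W[v,u].min(0),W[v,u].max(0))
print('jog state',observe()['moment'])
E
```

```text
body 163 (array([0.5034, 0.1198]), np.float64(0.0018)) u 283 313 v 261 277 ymax 0.168
neck 156 (array([0.5044, 0.1381]), np.float64(0.002)) u 285 308 v 249 260 ymax 0.175
dr low 72 (array([0.4818, 0.1366]), np.float64(0.0082)) u 282 306 v 237 251 ymax 0.175
dr up 134 (array([0.5159, 0.1106]), np.float64(0.0105)) u 283 306 v 229 244 ymax 0.172
flange 110 (array([0.5003, 0.109 ]), np.float64(0.0036)) u 287 310 v 205 217 ymax 0.143
rim 280 307 217 237 [0.47522699 0.10944698 0.1721505 ] [0.5409329  0.17249404 0.2063515 ]
jog state [-0.20796572 -0.10356497  0.06545518]
```

The carafe and dripper are tilted about 16° toward +y, leaning on the filter. I'll back the filter out slowly along its path so they rock back into the ring.

```bash
python3 -m jog '[[-0.02,-0.1,0,0,0,0],[-0.04,-0.2,0,0,0,0],[-0.04,-0.2,0,0,0,0],[-0.04,-0.2,0,0,0,0],[-0.04,-0.2,0,0,0,0],[-0.04,-0.2,0,0,0,0],[-0.04,-0.2,0,0,0,0],[-0.04,-0.2,0,0,0,0],[-0.04,-0.2,0,0,0,0],[-0.04,-0.2,0,0,0,0],[-0.04,-0.2,0,0,0,0],[-0.04,-0.2,0,0,0,0],[-0.04,-0.2,0,0,0,0],[-0.04,-0.2,0,0,0,0],[0,0,0,0,0,0]]'; cat > m.py <<'E'
from h import *
from scipy.optimize import least_squares
def fit(Q,R):
    s=least_squares(lambda q:np.hypot(Q[:,0]-q[0],Q[:,1]-q[1])-R,[.503,.108],loss='soft_l1',f_scale=.002); return s.x.round(4),np.abs(s.fun).mean().round(4)
p,d,c=snap('side'); W=cloud(d,c); r=np.hypot(W[...,0]-.505,W[...,1]-.12)<.065
for n,a,b,R in(('body',.035,.065,.044),('neck',.1,.13,.031),('dr low',.14,.155,.033),('dr up',.16,.18,.033)):
    m=r&(W[...,2]>a)&(W[...,2]<b); v,u=np.where(m); Q=W[m]; print(n,len(Q),fit(Q,R),'u',u.min(),u.max(),'ymax',Q[:,1].max().round(3))
E
python3 m.py
```

```text
t: 28.7
tcp_pos: [0.4977, 0.0815, 0.2288]
tcp_rot: [0.281, 0.96, 0.0, 0.0]
force: [-0.8, -1.4, -0.0]
opening: 0.01
gripper_force: 30.0
body 208 (array([0.5018, 0.1122]), np.float64(0.0011)) u 283 313 ymax 0.158
neck 189 (array([0.502 , 0.1169]), np.float64(0.0013)) u 287 309 ymax 0.152
dr low 110 (array([0.502 , 0.1257]), np.float64(0.0044)) u 286 309 ymax 0.16
dr up 237 (array([0.5018, 0.1357]), np.float64(0.0046)) u 285 309 ymax 0.168
```

```bash
python3 -m jog '[[-0.04,-0.2,0,0,0,0],[-0.04,-0.2,0,0,0,0],[-0.04,-0.2,0,0,0,0],[-0.04,-0.2,0,0,0,0],[-0.04,-0.2,0,0,0,0],[-0.04,-0.2,0,0,0,0],[-0.04,-0.2,0,0,0,0],[-0.04,-0.2,0,0,0,0],[-0.04,-0.2,0,0,0,0],[-0.04,-0.2,0,0,0,0],[-0.04,-0.2,0,0,0,0],[-0.04,-0.2,0,0,0,0],[-0.04,-0.2,0,0,0,0],[-0.04,-0.2,0,0,0,0],[-0.04,-0.2,0,0,0,0],[-0.04,-0.2,0,0,0,0],[-0.04,-0.2,0,0,0,0],[0,0,0,0,0,0]]'; python3 m.py
```

```text
t: 30.55
tcp_pos: [0.4909, 0.0476, 0.2288]
tcp_rot: [0.281, 0.96, 0.0, 0.0]
force: [-0.2, -0.0, -0.8]
opening: 0.0097
gripper_force: 30.0
body 238 (array([0.5012, 0.1094]), np.float64(0.0012)) u 284 314 ymax 0.158
neck 189 (array([0.5017, 0.1092]), np.float64(0.0012)) u 288 309 ymax 0.145
dr low 117 (array([0.5017, 0.1112]), np.float64(0.0019)) u 287 310 ymax 0.148
dr up 284 (array([0.5007, 0.1142]), np.float64(0.0043)) u 287 310 ymax 0.146
```

It rocked back. I'll raise the filter well clear, then verify the dripper rim from the top and the filter's pose in the hand.

```bash
python3 -m jog '[[-0.1,-0.6,0.5,0,0,0],[-0.2,-1,1,0,0,0],[-0.4,-2,1,0,0,0],[-0.4,-2,1,0,0,0],[-0.4,-2,0.5,0,0,0],[-0.2,-1,0,0,0,0],[0,0,0,0,0,0],[0,0,0,0,0,0]]'; python3 - <<'E'
from h import *
from scipy.optimize import least_squares
o=observe();t=o['tcp_pos'];print(t)
p,d,c=snap('top'); W=cloud(d,c)
m=(abs(W[...,2]-.185)<.012)&(np.hypot(W[...,0]-.503,W[...,1]-.11)<.045); Q=W[m]
print(len(Q),cv2.minEnclosingCircle(Q[:,:2].astype(np.float32)),Q[:,2].mean())
A=np.c_[Q[:,:2]-Q[:,:2].mean(0),np.ones(len(Q))]; print('slope',np.linalg.lstsq(A,Q[:,2],rcond=None)[0])
v,u=np.where(m); print('box',u.min(),u.max(),v.min(),v.max())
p,d,c=snap('side'); W=cloud(d,c); np.savez('side6.npz',p=p,d=d)
b=t[2]-.0487
r=np.hypot(W[...,0]-t[0],W[...,1]-t[1])<.05
for n,a,e in(('low',.002,.02),('mid',.02,.04),('flange',.041,.05)):
    Q=W[r&(W[...,2]>b+a)&(W[...,2]<b+e)]
    R=[.019,.025,.032][('low','mid','flange').index(n)]
    s=least_squares(lambda q:np.hypot(Q[:,0]-q[0],Q[:,1]-q[1])-R,t[:2],loss='soft_l1',f_scale=.002)
    print(n,len(Q),s.x-t[:2],abs(s.fun).mean(),Q[:,2].min()-b)
Q=W[r&(W[...,2]>b-.03)&(W[...,2]<b+.05)];print('lowest',np.percentile(Q[:,2],[0,2,5])-b)
fl=W[r&(abs(W[...,2]-b-.046)<.006)]; A=np.c_[fl[:,:2]-fl[:,:2].mean(0),np.ones(len(fl))]; print('fl slope',np.linalg.lstsq(A,fl[:,2],rcond=None)[0])
E
```

```text
t: 31.4
tcp_pos: [0.4739, -0.0381, 0.2687]
tcp_rot: [0.281, 0.96, 0.0, -0.0]
force: [0.1, 1.0, -1.4]
opening: 0.0099
gripper_force: 30.0
[ 0.47386422 -0.0381241   0.26871926]
269 ((0.503369927406311, 0.1103174239397049), 0.033097680658102036) 0.1829801321080926
slope [-0.00072412  0.00399064  0.18298013]
box 226 253 226 253
low 56 [-0.00080032  0.00202831] 0.0014711857637011141 0.0020737365010474462
mid 146 [-0.00108135  0.00159876] 0.002334556128669829 0.020047579380446406
flange 105 [-0.00254887  0.00366347] 0.003938903741722665 0.04105074993576471
lowest [-0.00153836  0.00207409  0.00522783]
fl slope [0.00261764 0.0237382  0.26533441]
```

The dripper is home and level again, with its rim at (0.503, 0.110). The filter is still upright in the hand, its bottom now at z 0.22 and well clear.

```bash
python3 -m jog '[[0.1,0.5,0,0,0,0],[0.2,1.2,0,0,0,0],[0.4,2,0,0,0,0],[0.4,2,0,0,0,0],[0.4,2,0,0,0,0],[0.4,2,0,0,0,0],[0.4,2,0,0,0,0],[0.3,1.5,0,0,0,0],[0.2,1,0,0,0,0],[0.1,0.6,0,0,0,0],[0,0,0,0,0,0],[0,0,0,0,0,0],[0,0,0,0,0,0]]'; cat > n.py <<'E'
from h import *
from scipy.optimize import least_squares
t=observe()['tcp_pos']; print(t)
p,d,c=snap('side'); W=cloud(d,c); b=t[2]-.0487
M=np.array(c['camera_from_world'])
for n,z0,z1,r,top in(('dripper',.140,.158,.033,0),('neck',.105,.13,.031,0),('filt',b+.004,b+.036,None,0)):
    Q=W[(np.hypot(W[...,0]-.503,W[...,1]-.11)<.045)&(W[...,2]>z0)&(W[...,2]<z1)]
    R=r if r else .017+(Q[:,2]-b)/.044*.010
    s=least_squares(lambda q:np.hypot(Q[:,0]-q[0],Q[:,1]-q[1])-R,t[:2],loss='soft_l1',f_scale=.002)
    print(n,len(Q),s.x.round(4),abs(s.fun).mean().round(4))
E
python3 n.py
```

```text
t: 32.8
tcp_pos: [0.5029, 0.1093, 0.2688]
tcp_rot: [0.281, 0.96, 0.0, 0.0]
force: [0.1, -0.5, -1.8]
opening: 0.0099
gripper_force: 30.0
[0.50290662 0.1092548  0.26880315]
dripper 150 [0.5017 0.1114] 0.0023
neck 158 [0.5014 0.1095] 0.0011
filt 201 [0.5013 0.1107] 0.0014
```

```bash
python3 -m jog '[[0,0,-0.8,0,0,0],[0,0,-1.2,0,0,0],[0,0,-1.2,0,0,0],[0,0,-0.8,0,0,0],[0,0,-0.5,0,0,0],[0,0,-0.5,0,0,0],[0,0,0,0,0,0]]'; python3 -m jog '[[0,0,-0.4,0,0,0],[0,0,-0.4,0,0,0],[0,0,-0.4,0,0,0],[0,0,-0.3,0,0,0],[0,0,-0.3,0,0,0],[0,0,-0.2,0,0,0],[0,0,0,0,0,0]]'
```

```text
t: 33.55
tcp_pos: [0.5028, 0.1098, 0.2182]
tcp_rot: [0.281, 0.96, -0.0, -0.0]
force: [-0.5, -0.3, -1.4]
opening: 0.01
gripper_force: 30.0
t: 34.25
tcp_pos: [0.5028, 0.1098, 0.1985]
tcp_rot: [0.281, 0.96, -0.0, -0.0]
force: [0.7, -0.3, -1.5]
opening: 0.0101
gripper_force: 30.0
```

```bash
python3 -m jog '[[0,0,-0.2,0,0,0],[0,0,-0.2,0,0,0],[0,0,-0.1,0,0,0],[0,0,0,0,0,0]]'
```

```text
t: 34.65
tcp_pos: [0.5029, 0.1098, 0.1936]
tcp_rot: [0.281, 0.96, -0.0, -0.0]
force: [0.6, 0.1, -0.5]
opening: 0.0096
gripper_force: 30.0
```

```bash
python3 -m jog '[[0,0,-0.1,0,0,0],[0,0,-0.1,0,0,0],[0,0,0,0,0,0]]'; python3 -m jog '[[0,0,-0.1,0,0,0],[0,0,0,0,0,0],[0,0,0,0,0,0]]'
```

```text
t: 34.95
tcp_pos: [0.5029, 0.1098, 0.1916]
tcp_rot: [0.281, 0.96, 0.0, -0.0]
force: [-0.7, -1.1, -1.1]
opening: 0.0095
gripper_force: 30.0
t: 35.25
tcp_pos: [0.5029, 0.1098, 0.1907]
tcp_rot: [0.281, 0.96, 0.0, -0.0]
force: [0.2, -0.4, -0.0]
opening: 0.0098
gripper_force: 30.0
```

```bash
python3 -m jog '[[0,0,-0.05,0,0,0],[0,0,-0.05,0,0,0],[0,0,0,0,0,0]]'; python3 -m jog '[[0,0,-0.05,0,0,0],[0,0,-0.05,0,0,0],[0,0,0,0,0,0]]'
```

```text
t: 35.55
tcp_pos: [0.5029, 0.1098, 0.1897]
tcp_rot: [0.281, 0.96, 0.0, 0.0]
force: [-0.2, 0.0, -1.4]
opening: 0.0099
gripper_force: 30.0
t: 35.85
tcp_pos: [0.5031, 0.1098, 0.1895]
tcp_rot: [0.281, 0.96, 0.0, 0.0]
force: [-1.7, 0.3, 8.0]
opening: 0.0098
gripper_force: 30.0
```

```bash
python3 -m jog '[[0,0,0.05,0,0,0],[0,0,0,0,0,0],[0,0,0,0,0,0],[0,0,0,0,0,0],[0,0,0,0,0,0],[0,0,0,0,0,0],[0,0,0.7,0,0,0],[0,0,1.3,0,0,0],[0,0,2,0,0,0],[0,0,2,0,0,0],[0,0,1,0,0,0],[0,0,0,0,0,0]]' 0.6; python3 -m jog '[[0,1,0,0,0,-7],[-0.1,2,0,0,0,-7.4],[-0.1,2.4,0,0,0,-7.4],[-0.1,2.4,0,0,0,-7.1],[-0.2,2.4,0,0,0,-7.1],[-0.2,2.4,0,0,0,-7.1],[-0.2,2.4,0,0,0,-7.1],[-0.2,2.4,0,0,0,-7.1],[-0.1,2.2,0,0,0,0],[0,1.5,0,0,0,0],[0,0.7,0,0,0,0],[0,0,0,0,0,0],[0,0,0,0,0,0]]' 0
python3 - <<'E'
from h import *
o=observe();t=o['tcp_pos'];print(t,o['joint_positions'].round(2))
p,d,c=snap('top'); W=cloud(d,c)
r=np.hypot(W[...,0]-.503,W[...,1]-.11)<.05
for n,z0,z1 in(('flange',.18,.197),('bar',.222,.236)):
    Q=W[r&(W[...,2]>z0)&(W[...,2]<z1)]
    A=np.c_[Q[:,:2]-Q[:,:2].mean(0),np.ones(len(Q))]
    print(n,len(Q),cv2.minEnclosingCircle(Q[:,:2].astype(np.float32)),'slope,z',np.linalg.lstsq(A,Q[:,2],rcond=None)[0])
p,d,c=snap('side'); W=cloud(d,c)
Q=W[(abs(W[...,0]-t[0])<.02)&(abs(W[...,1]-t[1])<.03)&(W[...,2]>t[2]-.03)&(W[...,2]<t[2]+.04)]
print('tips',len(Q),np.percentile(Q[:,2],[0,3,10]),Q.mean(0))
Q=W[(abs(W[...,0]-.491)<.03)&(abs(W[...,1]-.333)<.03)&(W[...,2]>.17)&(W[...,2]<.22)]; print('knob',len(Q),Q.mean(0) if len(Q) else '')
E
```

```text
t: 37.05
tcp_pos: [0.5034, 0.1099, 0.2605]
tcp_rot: [0.281, 0.96, 0.0, 0.001]
force: [-0.4, 0.2, -0.1]
opening: 0.057
gripper_force: 0.0
t: 38.35
tcp_pos: [0.491, 0.3272, 0.259]
tcp_rot: [0.706, 0.708, -0.0, 0.0]
force: [1.0, -0.3, -0.4]
opening: 0.0004
gripper_force: 0.0
[0.49097412 0.32721012 0.25904293] [ 0.48  0.39  1.57 -0.    1.19  0.47]
flange 258 ((0.5034690499305725, 0.11051061749458313), 0.03317524492740631) slope,z [ 0.00430305 -0.01620252  0.18701985]
bar 116 ((0.5036156177520752, 0.11076292395591736), 0.02958001382648945) slope,z [0.14226402 0.21357219 0.22745068]
tips 65 [0.27469079 0.27562601 0.27735118] [0.4886229  0.33772241 0.28797962]
knob 104 [0.48619791 0.34140018 0.19785571]
```

The filter is home: flange level at z 0.187 and bar top at 0.228. Now I'll push the switch down.

```bash
python3 -m jog '[[0,0.1,-1,0,0,0],[0,0.1,-2,0,0,0],[0,0,-1.5,0,0,0],[0,0,-1,0,0,0],[0,0,-1,0,0,0],[0,0,-1,0,0,0],[0,0,-1,0,0,0],[0,0,-1,0,0,0],[0,0,-1,0,0,0],[0,0,-1,0,0,0],[0,0,-0.8,0,0,0],[0,0,-0.6,0,0,0],[0,0,-0.3,0,0,0],[0,0,0,0,0,0],[0,0,0,0,0,0]]'; python3 -m jog '[[0,0,-0.2,0,0,0],[0,0,-0.2,0,0,0],[0,0,0,0,0,0]]'
```

```text
t: 39.95
tcp_pos: [0.491, 0.3298, 0.1274]
tcp_rot: [0.706, 0.708, 0.0, 0.0]
force: [-0.1, 0.7, 0.7]
opening: 0.0004
gripper_force: 0.0
t: 40.25
tcp_pos: [0.4911, 0.3299, 0.1233]
tcp_rot: [0.706, 0.708, 0.0, 0.0]
force: [0.5, 0.5, 1.3]
opening: 0.0005
gripper_force: 0.3
```

```bash
python3 -m jog '[[0,0,-0.1,0,0,0],[0,0,-0.1,0,0,0],[0,0,0,0,0,0]]'; python3 -m jog '[[0,0,-0.1,0,0,0],[0,0,-0.1,0,0,0],[0,0,0,0,0,0]]'
```

```text
t: 40.55
tcp_pos: [0.4912, 0.33, 0.1227]
tcp_rot: [0.706, 0.708, 0.001, 0.0]
force: [-3.6, -1.8, 13.5]
opening: 0.0002
gripper_force: 6.8
t: 40.85
tcp_pos: [0.4914, 0.3301, 0.1222]
tcp_rot: [0.706, 0.708, 0.001, 0.001]
force: [-6.7, -3.8, 27.7]
opening: 0.0007
gripper_force: 14.0
```

At the stop (28 N). I'll retreat straight up and away, then verify.

```bash
python3 -m jog '[[0,0,0.4,0,0,0],[0,0,1,0,0,0],[0,0,2,0,0,0],[0,0,3,0,0,0],[0,0,3,0,0,0],[0,0,3,0,0,0],[0,0,3,0,0,0],[0,0,2,0,0,0],[0,0,1,0,0,0],[1,-1,0,0,0,0],[2,-2,0,0,0,0],[3,-3,0,0,0,0],[3,-3,0,0,0,0],[3,-3,0,0,0,0],[2,-2,0,0,0,0],[1,-1,0,0,0,0],[0,0,0,0,0,0],[0,0,0,0,0,0]]'
python3 - <<'E'
from h import *
p,d,c=snap('top'); W=cloud(d,c); z=np.load('top0.npz'); W0=cloud(z['d'],c)
Q=W[230:262,120:165].reshape(-1,3); Q=Q[(Q[:,2]>.09)&(Q[:,2]<.24)&(Q[:,1]<.36)]; print('knob',len(Q),Q.mean(0),Q[:,2].max())
def at(n,w,x,y,r,z0,z1):
    Q=w[(np.hypot(w[...,0]-x,w[...,1]-y)<r)&(w[...,2]>z0)&(w[...,2]<z1)]
    return (len(Q),np.round(cv2.minEnclosingCircle(Q[:,:2].astype(np.float32))[0],4),Q[:,2].mean().round(4)) if len(Q)>3 else len(Q)
print('flange',at('',W,.503,.11,.05,.18,.197)); print('bar',at('',W,.503,.11,.05,.22,.236))
for n,a in dict(mug=(.6087,-.2805,.05,.078,.092),red=(.45,-.385,.045,.074,.086),purple=(.3546,-.0887,.04,.08,.095),blue=(.3518,.006,.04,.08,.095),jar=(.7246,.2042,.05,.11,.13)).items(): print(n,at(n,W0,*a),at(n,W,*a))
p,d,c=snap('side'); W=cloud(d,c)
for n,z0,z1,R in(('body',.035,.065,0),('neck',.1,.13,0)):
    from scipy.optimize import least_squares
    Q=W[(np.hypot(W[...,0]-.503,W[...,1]-.11)<.06)&(W[...,2]>z0)&(W[...,2]<z1)]; R={'body':.044,'neck':.031}[n]
    if len(Q)>10: print(n,len(Q),least_squares(lambda q:np.hypot(Q[:,0]-q[0],Q[:,1]-q[1])-R,[.503,.11],loss='soft_l1',f_scale=.002).x)
E
```

```text
t: 42.65
tcp_pos: [0.6403, 0.1802, 0.3026]
tcp_rot: [0.706, 0.708, -0.0, -0.0]
force: [0.4, 0.2, 0.6]
opening: 0.0001
gripper_force: 0.0<stdin>:3: RuntimeWarning: Mean of empty slice.
  ret = um.true_divide(
Traceback (most recent call last):
ValueError: zero-size array to reduction operation maximum which has no identity
```

```bash
python3 -m jog '[[0,-1,0,0,0,0],[0,-2,0,0,0,0],[0,-3,0,0,0,0],[0,-3,0,0,0,0],[0,-3,0,0,0,0],[0,-3,0,0,0,0],[0,-3,0,0,0,0],[0,-3,0,0,0,0],[0,-3,0,0,0,0],[0,-3,0,0,0,0],[0,-3,0,0,0,0],[0,-3,0,0,0,0],[0,-3,0,0,0,0],[0,-2,0,0,0,0],[0,-1,0,0,0,0],[0,0,0,0,0,0],[0,0,0,0,0,0]]'
python3 - <<'E'
from h import *
from scipy.optimize import least_squares
p,d,c=snap('top'); W=cloud(d,c); z=np.load('top0.npz'); W0=cloud(z['d'],c)
def at(w,x,y,r,z0,z1):
    Q=w[(np.hypot(w[...,0]-x,w[...,1]-y)<r)&(w[...,2]>z0)&(w[...,2]<z1)]
    return (len(Q),np.round(cv2.minEnclosingCircle(Q[:,:2].astype(np.float32))[0],4),Q[:,2].mean().round(4),Q[:,2].max().round(4)) if len(Q)>3 else len(Q)
print('knob',at(W,.491,.33,.022,.09,.24)); print('flange',at(W,.503,.11,.05,.18,.197)); print('bar',at(W,.503,.11,.05,.22,.236))
for n,a in dict(mug=(.6087,-.2805,.05,.078,.092),red=(.45,-.385,.045,.074,.086),purple=(.3546,-.0887,.04,.08,.095),blue=(.3518,.006,.04,.08,.095),jar=(.7246,.2042,.05,.11,.13)).items(): print(n,at(W0,*a),at(W,*a))
p,d,c=snap('side'); W=cloud(d,c)
for n,z0,z1,R in(('body',.035,.065,.044),('neck',.1,.13,.031)):
    Q=W[(np.hypot(W[...,0]-.503,W[...,1]-.11)<.06)&(W[...,2]>z0)&(W[...,2]<z1)]
    if len(Q)>10: print(n,len(Q),least_squares(lambda q:np.hypot(Q[:,0]-q[0],Q[:,1]-q[1])-R,[.503,.11],loss='soft_l1',f_scale=.002).x)
E
```

```text
t: 44.4
tcp_pos: [0.641, -0.2092, 0.3033]
tcp_rot: [0.706, 0.708, 0.0, -0.0]
force: [0.1, 0.1, -0.0]
opening: 0.0005
gripper_force: 0.0
knob (98, array([0.4909, 0.3364]), np.float64(0.1354), np.float64(0.1438))
flange (254, array([0.5034, 0.1103]), np.float64(0.1871), np.float64(0.193))
bar (117, array([0.5025, 0.1085]), np.float64(0.2275), np.float64(0.2334))
mug (150, array([ 0.6087, -0.2805]), np.float64(0.0845), np.float64(0.0919)) 0
red (207, array([ 0.45 , -0.385]), np.float64(0.0793), np.float64(0.0859)) (201, array([ 0.45 , -0.385]), np.float64(0.0794), np.float64(0.0852))
purple (94, array([ 0.3546, -0.0887]), np.float64(0.0866), np.float64(0.0935)) 0
blue (92, array([0.3518, 0.006 ]), np.float64(0.0865), np.float64(0.092)) (94, array([0.3544, 0.0072]), np.float64(0.0867), np.float64(0.0929))
jar (617, array([0.7246, 0.2042]), np.float64(0.1201), np.float64(0.1282)) (622, array([0.7243, 0.2045]), np.float64(0.1201), np.float64(0.128))
body 247 [0.50148775 0.10964869]
neck 200 [0.50175167 0.10939924]
```

```bash
python3 -c "
from station import job
print(job.close_job())"
```

```text
the job is handed in; nothing more can be done
None
```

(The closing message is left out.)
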